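Close up the filter valve and hold its knob pressed

ROBOT

A 6-joint arm with a two-finger parallel gripper is mounted at the origin on the work surface. World frame = base frame: x ahead of the robot, y to its left, z up, the work surface at z = 0. Lengths are in m, angles in rad, forces in N, time in s.
With the tool pointing down it reaches from about 0.3 to 1 m from the base axis. Payload 5.1 kg.
Tool frame: the origin (TCP) lies at the very end of the fingers, on their centre line; the grasp point (between the pads) lies 19 mm behind it; z points along the fingers, y is the line along which they close (so a half turn about z gives the same grasp; the last joint's range is limited). The gripper opens to 95 mm and grips with 3 to 60 N. Pads are 20 mm wide; open, the fingers measure 119 mm over their backs; the gripper's body (75 mm by 180 mm) begins 59 mm behind the grasp point.
Start: joints at [-0.083, 0.124, 1.65, -0, 1.367, -0.083], TCP at [0.65, -0, 0.215] pointing down, gripper open.
Joint ranges: [-2.61, 2.61], [-1.02, 2.33], [0.03, 2.71], [-1.35, 4.49], [0.32, 2.68], [-2.91, 2.91]. Speed limits (rad/s): [2.57, 2.57, 3.14, 3.14, 3.14, 3.14].

INTERFACE

Orientations are given as a unit quaternion [x, y, z, w].
In Python, from workcell import arm, imaging, workorder gives the robot as it stands. The module is installed in compiled form; this text tells all that it offers.
- The arm moves only by the tool apply_moves, never from a script. Its argument "steps" is a list of rows, each a list of 3 entries, a list of its own where there are three numbers: the turn, a rotation vector about the tool's x, y, z in degrees, then the shift along the tool's x, y, z in cm, then the finger opening in cm, from 0 to 9.51. In form: [[[rx, ry, rz], [tx, ty, tz], claw], ...]. A call has 1 to 10 rows; each row shifts and turns the commanded pose from where the row before left it, along the tool's axes as they then stand; what a row does not reach is not made up. A row lasts 1/8 s, in which the tool goes at most 62.5 mm and 10.7 degrees, less where a joint would pass 70% of its speed; a pose out of reach is approached as far as the arm can. A call is refused whole if a number of a shift passes 6.25 or a number of a turn 10.7, either way. A call with a gripper value outside its range is refused whole. The fingers move at their own pace and stop on an object; "newtons" is the grip in N (left out, the last holds). Time passes only in rows, so rows that do not move let the fingers close. It gives the time, the measured TCP pose, the force, the opening and the grip force at its end, in the units of the state.
- arm.read_state(): the state, without advancing time (a new reading comes with each control period).
- imaging.capture(name): name is "scene" or "side" or "wrist"; returns a dict with "color" (420x560x3 uint8, red, green, blue), "range_z" (420x560 float32, m along the optical axis (not along the pixel's ray), 0 where there is no reading), "fx", "fy", "cx", "cy" (pixels), "dist" ([k1, k2, p1, p2, k3] as OpenCV has them; the pictures are not rectified), "camera_from_world" (4x4, takes a point from world to camera coordinates); the wrist camera has in their place "T_tool_cam" (4x4, takes a point from camera to tool coordinates, whose origin is the TCP and whose axes are the flange's). Camera axes: x right, y down, z forward; pixel columns grow to the right and rows downward; lengths in m; the calibration is good to about 2 mm. A picture is of the moment at which its call begins: read the wrist's pose just before it.
- workorder.hand_in(): hands the job in; it is judged then, once.
The state is a dict: "t": time; "joints": joint angles; "qd": joint speeds; "tau": joint torques, N m; "position": TCP position; "eef_rot": TCP orientation; "contact_force": force on the tool from outside, world axes, zero at the start; "moment": the same for the moment, N m; "gripper_width": opening from 0.0 (shut) to 1.0 (fully open); "finger_force": force on a finger pad.
Only numpy, scipy, OpenCV 4.12 (cv2) and the standard library are available. Lean on these libraries where they do the work, as an engineer would, in place of code of your own. Each camera call takes 0.05 s, during which the arm holds its last target. There are 200 camera calls.

TASK

First slide the grey valve block along its rail until it sits flush against the white filter head. Then pick up the black knob, turn it so that the flat in its bore matches the flat of the brass D-shaft on the block, and push it fully home on the shaft. Finish while still holding the knob and pressing it so that the sprung shaft stays all the way down, with the block still flush and the other things around left where they stand.

Things in the scene. Friction and masses are not known exactly. Their poses are not given: they have to be found in the camera images.
- rail: Aluminium rail fixed to the boards, 84 (x) by 270 (y) by 10 mm, 5 mm lips on its long edges; y from -185 to +85 mm of its origin, which is on the work surface. On it a fixed white filter head, 70 wide, top 60 mm above the surface, y from -150 to -50 mm, with a blue dome (to 80 mm) and a brass stub at -y. The head's gasket face at y = -50 mm looks to +y.
- valve (a joint): Gap in m between the grey valve block and the filter head: 0 flush (hard stop), at most 0.05. The block slides along the rail's y (+y opens) with about 5 N of friction and stays where left. It is 70 x 70 mm, underside 10 and top 60 mm above the work surface; flush, it covers y = -50 to +20 mm of the rail.
- valve_end (a point): Centre of the block's free end face (70 mm wide, 50 mm tall, looks to the rail's +y), 35 mm above the work surface; push here towards the rail's -y to close the gap. Its axes are those of the rail.
- shaft_top (a point): Centre of the top of the upright brass D-shaft in the middle of the block's top; 86.5 mm above the work surface unpressed. Shaft 14 mm across, 26.5 mm out of the block, top 3 mm chamfered 1.5 mm. Turns with the shaft: x points out through the flat (3.5 mm from the axis), z up. A red line along x marks its top.
- spindle (a joint): Turn of the D-shaft, rad, counter-clockwise from above: at 0 its flat (+x) looks along the rail's +x. Starts within 0.7 either way, stops at 0.9; stiff, holds its angle (0.25 N m).
- shaft (a joint): How far the sprung D-shaft is pressed down, m: 0 up, 0.006 fully down against a hard stop. It takes 4 N to start and 10 N fully down; it springs back when let go.
- knob: Black knob (about 60 g) standing bore down; origin: centre of its underside. Round skirt 47 mm wide, 18 mm high; on it a centred bar grip 42 long (x), 14 thick (y), 25 mm high: 43 mm in all. D-bore from below on the axis, 16 mm deep, 16 mm across (1 mm clearance round the shaft), flat on the +x side 4.5 mm from the axis. A white line on the bar's top and end marks the +x (flat) end.
- knob_seat (a point): Centre of the bore's closed end, in the knob, 16 mm above its underside; it meets shaft_top when the knob is fully home. Axes as the knob.
- bucket: Teal folding silicone bucket set rigid, 190 mm wide (the bail 200 mm), 120 mm tall; origin at the centre of its underside. Leave alone.
- hex_keys: Steel hex keys in an orange plastic case, 70 x 150 x 26 mm; origin at the centre of its underside. Leave alone.
- pot: Small white ceramic pot, 110 mm wide plus two dark side handles, 95 mm tall; origin at the centre of its underside. Leave alone.
- funnel: Red plastic funnel standing mouth down, 110 mm wide, 115 mm tall; origin at the centre of its underside. Leave alone.
- cartridge: Spare filter cartridge, white and blue can 68 mm wide, 170 mm tall; origin at the centre of its underside. Leave alone.
- pedal_bin: Steel pedal bin with a black lid, 210 mm wide, 254 mm tall, fixed; origin at the centre of its underside.
Not all that is in view belongs to the job. Several things have the shape of the knob; the one meant has the colours described above.

How it is judged:
By the outcome, as a careful person would: the job done as asked, in the order asked, and still so for the second after the job is handed in, while the arm keeps its last pose, push and grip.
It also fails if it takes over 51 s, if anything falls off the work surface, if the arm or the gripper's body presses on something with over 40 N, if the wrist force passes 120 N, or if a joint passes its speed limit or range.

## Working session

There is one attempt and no reset: what is moved stays moved. The work goes in short steps, Python scripts to look and compute and a tool call to move; the robot and the scene stay as the last step left them, time stands still between calls to the robot, and variables do not carry over. Pictures are saved under pics/ and viewed, at most 10 in all, crops included, and the job is handed in when it is done.

Besides the shell and the picture viewer there is one more tool, called after "Call:" by a JSON object that holds its "name" and its "arguments". apply_moves: Moves the arm, as the interface text tells. Its arguments: {"type":"object","properties":{"steps":{"type":"array"},"newtons":{"type":"number"}},"required":["steps"]}

```bash
mkdir -p pics; cat > h.py <<'E'
import numpy as np, cv2
from scipy.spatial.transform import Rotation as R
from workcell import arm, imaging, workorder
def cap(name):
    s=arm.read_state(); d=imaging.capture(name)
    if name=="wrist":
        T=np.eye(4); q=np.array(s["eef_rot"]); T[:3,:3]=R.from_quat(q).as_matrix(); T[:3,3]=s["position"]
        d["wc"]=T@np.array(d["T_tool_cam"])
    else: d["wc"]=np.linalg.inv(np.array(d["camera_from_world"]))
    d["K"]=np.array([[d["fx"],0,d["cx"]],[0,d["fy"],d["cy"]],[0,0,1.]])
    d["s"]=s; return d
def save(d,fn,crop=None,scale=1):
    im=d["color"][:,:,::-1]
    if crop: im=im[crop[1]:crop[3],crop[0]:crop[2]]
    cv2.imwrite("pics/"+fn,cv2.resize(im,None,fx=scale,fy=scale,interpolation=cv2.INTER_CUBIC))
def rays(d,uv):
    p=cv2.undistortPoints(np.array(uv,float).reshape(-1,1,2),d["K"],np.array(d["dist"],float)).reshape(-1,2)
    return np.c_[p,np.ones(len(p))]
def onplane(d,uv,z):
    r=rays(d,uv)@d["wc"][:3,:3].T; o=d["wc"][:3,3]
    return o+r*((z-o[2])/r[:,2])[:,None]
def atdepth(d,uv):
    uv=np.array(uv).reshape(-1,2); r=rays(d,uv); z=d["range_z"][uv[:,1].astype(int),uv[:,0].astype(int)]
    return (r*z[:,None])@d["wc"][:3,:3].T+d["wc"][:3,3]
E
python3 - <<'E'
from h import *
a=cap("scene");b=cap("side")
save(a,"scene.png",scale=1.4);save(b,"side.png",scale=1.4)
print(a["wc"].round(3),b["wc"].round(3)); print({k:np.round(v,3) for k,v in a["s"].items()})
E
```

```text
[[-6.670e-01  5.770e-01 -4.720e-01  1.314e+00]
 [ 7.450e-01  5.150e-01 -4.230e-01  6.230e-01]
 [-1.000e-03 -6.340e-01 -7.740e-01  1.296e+00]
 [ 0.000e+00  0.000e+00  0.000e+00  1.000e+00]] [[-0.918 -0.225  0.327  0.151]
 [-0.396  0.466 -0.791  1.001]
 [ 0.025 -0.856 -0.517  0.784]
 [ 0.     0.     0.     1.   ]]
{'t': np.float64(0.0), 'joints': array([-0.083,  0.125,  1.652,  0.   ,  1.368, -0.083]), 'qd': array([ 0.001, -0.001, -0.001, -0.001, -0.   , -0.001]), 'tau': array([-1.0000e-03, -4.1760e+01, -3.5994e+01,  7.7000e-02,  4.9000e-02,
       -0.0000e+00]), 'position': array([0.649, 0.   , 0.213]), 'eef_rot': array([ 0.707,  0.707, -0.001, -0.001]), 'contact_force': array([-0.648,  0.635, -0.249]), 'moment': array([ 0.011, -0.004, -0.043]), 'finger_force': np.float64(0.0), 'gripper_width': np.float64(1.003)}
```

View pics/scene.png

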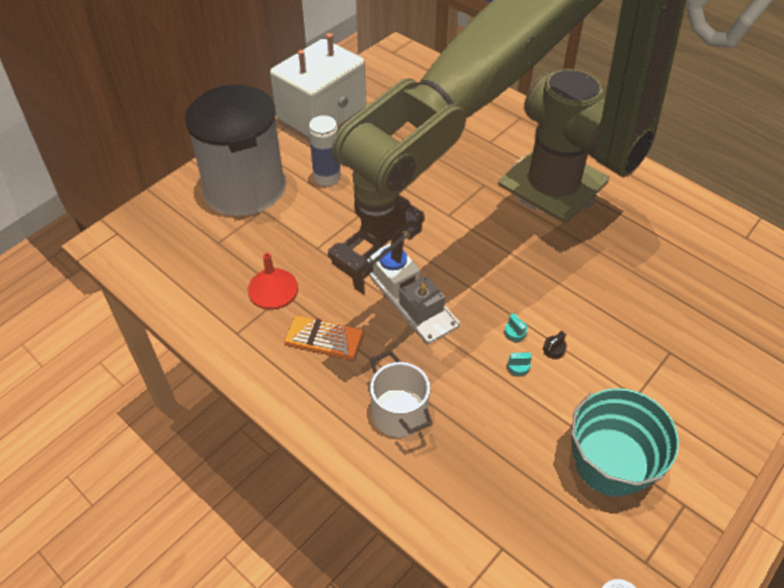

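View pics/side.png

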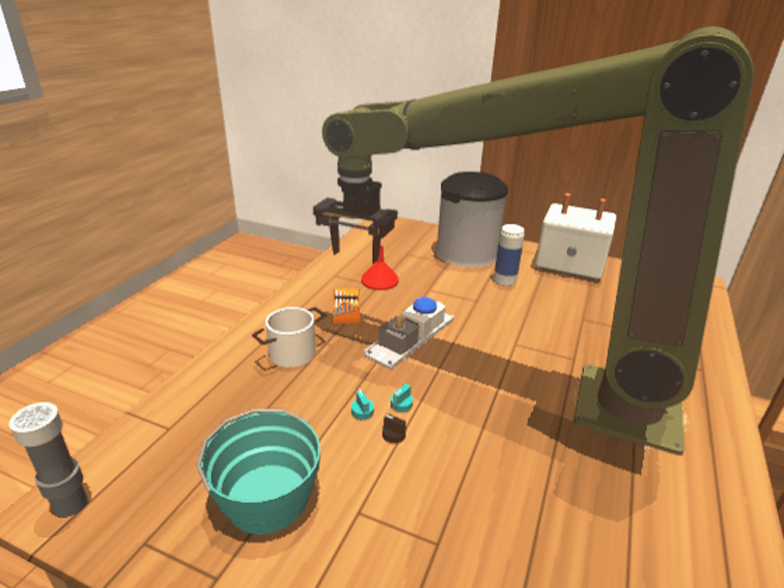

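The scene picture shows three knob-shaped things: teal at (516,327), teal at (519,362) and black at (555,345), in 1.4x pixels. By colour the black one is meant; in the side picture it is at (395,428). The valve block with its brass shaft is at scene (422,297), and the rail runs from about (375,270) to (440,330).

```bash
python3 - <<'E'
from h import *
a=cap("scene");b=cap("side")
A=a["color"][150:280,250:430];B=b["color"][200:330,230:340]
im=np.hstack([cv2.resize(A,None,fx=2.6,fy=2.6,interpolation=2),cv2.resize(B,(286,338),interpolation=2)])
cv2.imwrite("pics/crop.png",im[:,:,::-1])
P=lambda d,l:atdepth(d,(np.array(l)/1.4)).round(3).tolist()
print(P(a,[(555,345),(516,327),(519,362),(422,297),(433,335),(456,322),(395,262),(440,310)]))
print(P(b,[(395,428),(399,330),(368,352),(388,362)]))
E
```

```text
[[0.443, 0.292, 0.044], [0.454, 0.204, 0.036], [0.516, 0.257, 0.029], [0.537, 0.02, 0.059], [0.572, 0.08, 0.016], [0.514, 0.095, 0.017], [0.513, -0.077, 0.075], [0.517, 0.053, 0.024]]
[[0.419, 0.293, 0.027], [0.521, 0.026, 0.06], [0.578, 0.077, 0.012], [0.519, 0.093, 0.013]]
```

View pics/crop.png

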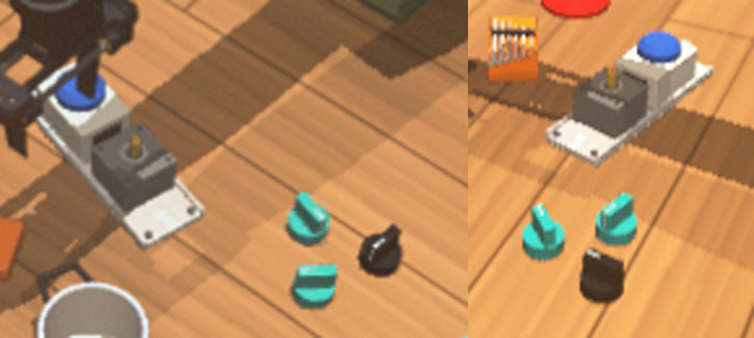

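The crop confirms the black knob at left-panel (380,250): a dark bar on a dark skirt, next to two teal look-alikes. Next, a wrist view.

```bash
python3 - <<'E'
from h import *
d=cap("wrist"); print(np.array(d["T_tool_cam"]).round(3), d["K"]); print(d["wc"].round(3))
# project block & knob
for p in [(0.53,0.02,.06),(.435,.292,.03)]:
    q=np.linalg.inv(d["wc"])@np.array([*p,1]); print((d["K"]@q[:3]/q[2]).round(0))
E
```

```text
[[-0.    -0.957 -0.289  0.082]
 [ 1.    -0.     0.001 -0.   ]
 [-0.001 -0.289  0.957 -0.169]
 [ 0.     0.     0.     1.   ]] [[316.15523549   0.         282.0500828 ]
 [  0.         316.15523549 205.92828511]
 [  0.           0.           1.        ]]
[[ 1.     0.    -0.001  0.649]
 [-0.    -0.957 -0.289  0.082]
 [-0.001  0.289 -0.957  0.383]
 [ 0.     0.     0.     1.   ]]
[167. 173.   1.]
[  38. -140.    1.]
```

Call:
{"name": "apply_moves", "arguments": {"steps": [[[0,0,0],[2.5,-2.6,0],0],[[0,0,0],[2.5,-2.6,0],0],[[0,0,0],[2.5,-2.6,0],0],[[0,0,0],[2.5,-2.6,0],0],[[0,0,7],[0,0,0],0],[[0,0,7],[0,0,0],0],[[0,0,0],[0,0,0],0]], "newtons": 20}}

```text
t: 1.12
position: [0.5458, 0.1001, 0.2146]
eef_rot: [0.788, 0.616, -0.0, -0.0]
contact_force: [-0.4, -0.5, 0.2]
gripper_width: 0.319
finger_force: 0.0
```

```bash
python3 - <<'E'
from h import *
d=cap("wrist"); save(d,"w1.png",scale=1.4); np.savez("w1.npz",**{k:d[k] for k in["color","range_z","wc","K","dist"]})
print(np.round(d["s"]["position"],4),np.round(d["s"]["eef_rot"],4))
E
```

```text
[0.5458 0.1001 0.2146] [ 0.7875  0.6163 -0.     -0.    ]
```

View pics/w1.png

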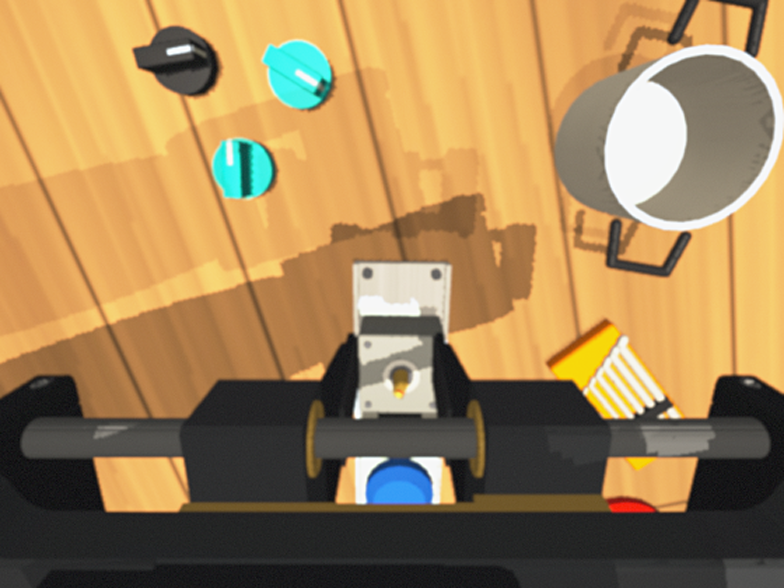

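The wrist picture shows the black knob at (175,60) with its white line from (166,53) to (193,47). The rail end corners are at (354,262) and (450,262), the block's end-top edge runs from (361,333) to (441,333), and the shaft top is near (401,372).

```bash
python3 - <<'E'
from h import *
d=dict(np.load("w1.npz"))
o=lambda l,z:onplane(d,np.array(l)/1.4,z)
c=o([(354,263),(450,263)],.012); print("rail end",c.round(4))
v=c[0]-c[1]; print(np.degrees(np.arctan2(v[1],v[0])))
e=o([(361,333),(441,333)],.06); print("block edge",e.round(4)); 
print("shaft", o([(401,372)],.0865).round(4))
k=o([(166,53),(193,47)],.043); print("knob line",k.round(4)); w=k[1]-k[0]; print(np.degrees(np.arctan2(w[1],w[0])))
# dark mask of knob: skirt
g=cv2.cvtColor(d["color"],cv2.COLOR_RGB2HSV); m=((g[:,:,2]<75)).astype(np.uint8); m[:10]=0;m[75:]=0;m[:,:80]=0;m[:,165:]=0
ys,xs=np.nonzero(m); P=np.c_[rays(d,np.c_[xs,ys])*d["range_z"][ys,xs][:,None]]@d["wc"][:3,:3].T+d["wc"][:3,3]
print(len(P)); 
for lo,hi in[(.01,.025),(.038,.05)]:
    Q=P[(P[:,2]>lo)&(P[:,2]<hi)]; print(len(Q),np.median(Q,0).round(4),Q.min(0).round(3),Q.max(0).round(3))
    if lo>.03: 
        r=cv2.minAreaRect((Q[:,:2]*1000).astype(np.float32)); print(r)
E
```

```text
rail end [[0.5097 0.1008 0.012 ]
 [0.59   0.0809 0.012 ]]
166.08596357010327
block edge [[0.5071 0.055  0.06  ]
 [0.5683 0.0398 0.06  ]]
shaft [[0.5326 0.0278 0.0865]]
knob line [[0.4275 0.2831 0.043 ]
 [0.447  0.2821 0.043 ]]
-3.0083042629373846
839
320 [0.4373 0.277  0.0171] [0.405 0.26  0.01 ] [0.448 0.306 0.025]
242 [0.4261 0.28   0.0416] [0.405 0.275 0.038] [0.446 0.292 0.044]
((425.9046936035156, 284.02081298828125), (14.582505226135254, 40.3154296875), 84.5773696899414)
```

Call:
{"name": "apply_moves", "arguments": {"steps": [[[0,0,0],[0,0.6,3.7],0],[[0,0,0],[0,0,3.7],0],[[0,0,0],[0,0,3.7],0],[[0,0,0],[0,0,3.7],0],[[0,0,0],[0,0,3.7],0],[[0,0,0],[-1.5,0,0],0],[[0,0,0],[-1.5,0,0],0],[[0,0,0],[-0.6,0,0],0],[[0,0,0],[-0.6,0,0],0],[[0,0,0],[0,0,0],0]]}}

```text
t: 2.42
position: [0.5421, 0.0574, 0.0305]
eef_rot: [0.788, 0.615, 0.001, 0.0]
contact_force: [-0.4, 0.0, 0.2]
gripper_width: 0.004
finger_force: 0.0
```

Call:
{"name": "apply_moves", "arguments": {"steps": [[[0,0,0],[-0.4,0,0],0],[[0,0,0],[-0.4,0,0],0],[[0,0,0],[-0.4,0,0],0],[[0,0,0],[-0.3,0,0],0]]}}

```text
t: 2.92
position: [0.5386, 0.0446, 0.0304]
eef_rot: [0.788, 0.616, 0.001, -0.001]
contact_force: [-0.2, 6.0, 2.5]
gripper_width: 0.003
finger_force: 2.7
```

Call:
{"name": "apply_moves", "arguments": {"steps": [[[0,0,0],[-0.3,0,0],0],[[0,0,0],[-0.3,0,0],0],[[0,0,0],[-0.2,0,0],0],[[0,0,0],[0,0,0],0]]}}

```text
t: 3.42
position: [0.5371, 0.0387, 0.0304]
eef_rot: [0.788, 0.615, 0.003, -0.002]
contact_force: [2.1, 12.7, 0.6]
gripper_width: 0.007
finger_force: 6.4
```

Call:
{"name": "apply_moves", "arguments": {"steps": [[[0,0,0],[-0.2,0,0],0],[[0,0,0],[0,0,0],0]]}}

```text
t: 3.68
position: [0.5372, 0.0387, 0.0305]
eef_rot: [0.789, 0.615, 0.005, -0.003]
contact_force: [4.3, 20.9, -1.1]
gripper_width: 0.002
finger_force: 10.1
```

The block stopped and the force rose to 21 N, so it is flush. I'll back off, rise and look at the shaft.

Call:
{"name": "apply_moves", "arguments": {"steps": [[[0,0,0],[1.0,0,0],0],[[0,0,0],[2.0,0,0],0],[[0,0,0],[2,0,-3],2],[[0,0,0],[1.5,0,-4],4],[[0,0,0],[1.0,0,-4],6],[[0,0,0],[0,0,-3],6],[[0,0,0],[0,0,0],6]]}}

```text
t: 4.55
position: [0.5558, 0.1071, 0.1729]
eef_rot: [0.788, 0.616, 0.002, 0.002]
contact_force: [0.3, 0.2, -1.5]
gripper_width: 0.473
finger_force: 0.0
```

```bash
python3 - <<'E'
from h import *
d=cap("wrist"); np.savez("w2.npz",**{k:d[k] for k in["color","range_z","wc","K","dist"]})
print(np.round(d["s"]["position"],4),np.round(d["s"]["eef_rot"],4))
# predict shaft top px
p=np.linalg.inv(d["wc"])@[.526,-.0056,.0865,1]; uv=cv2.projectPoints(p[None,:3],np.zeros(3),np.zeros(3),d["K"],np.array(d["dist"],float))[0].ravel(); print(uv)
u,v=uv.astype(int); save(d,"w2.png",(max(0,u-60),v-60,u+60,min(420,v+45)),6)
E
```

```text
[0.5558 0.1071 0.1729] [0.7878 0.6159 0.0025 0.0017]
[279.84409715 327.35973649]
```

View pics/w2.png

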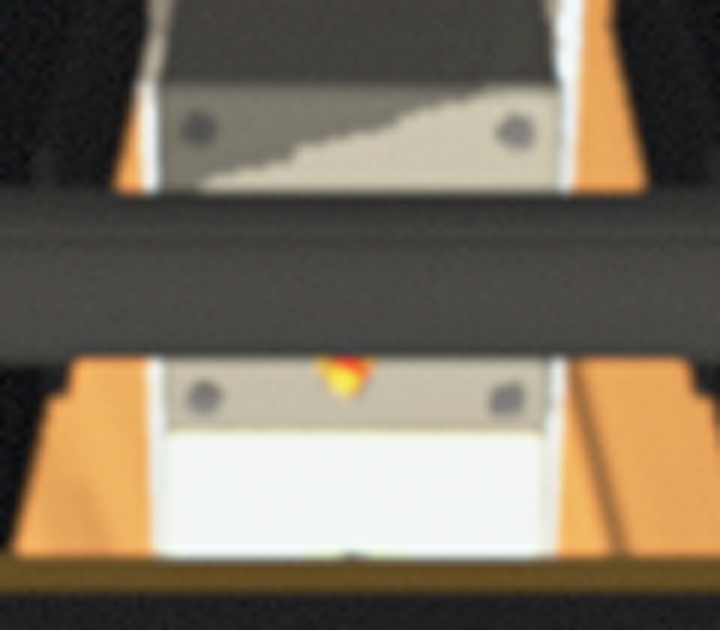

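Block is flush: the grey top meets the white head. The gripper's bar hides most of the shaft, so I'll move 7 cm forward and look again.

Call:
{"name": "apply_moves", "arguments": {"steps": [[[0,0,0],[-3.5,0,0],6],[[0,0,0],[-3.5,0,0],6],[[0,0,0],[0,0,0],6],[[0,0,0],[0,0,0],6]]}}

```text
t: 5.1
position: [0.5362, 0.0387, 0.1681]
eef_rot: [0.788, 0.615, -0.001, -0.001]
contact_force: [0.9, 0.1, -0.5]
gripper_width: 0.633
finger_force: 0.0
```

```bash
python3 - <<'E'
from h import *
d=cap("wrist"); np.savez("w3.npz",**{k:d[k] for k in["color","range_z","wc","K","dist"]})
print(np.round(d["s"]["position"],4),np.round(d["s"]["eef_rot"],4))
p=np.linalg.inv(d["wc"])@[.526,-.0056,.0865,1]; uv=cv2.projectPoints(p[None,:3],np.zeros(3),np.zeros(3),d["K"],np.array(d["dist"],float))[0].ravel(); print(uv)
u,v=uv.astype(int); print(u,v); save(d,"w3.png",(u-35,v-50,u+35,v+25),8)
E
```

```text
[0.5362 0.0387 0.1681] [ 0.7881  0.6155 -0.0008 -0.0009]
[283.33595021 261.87172887]
283 261
```

View pics/w3.png

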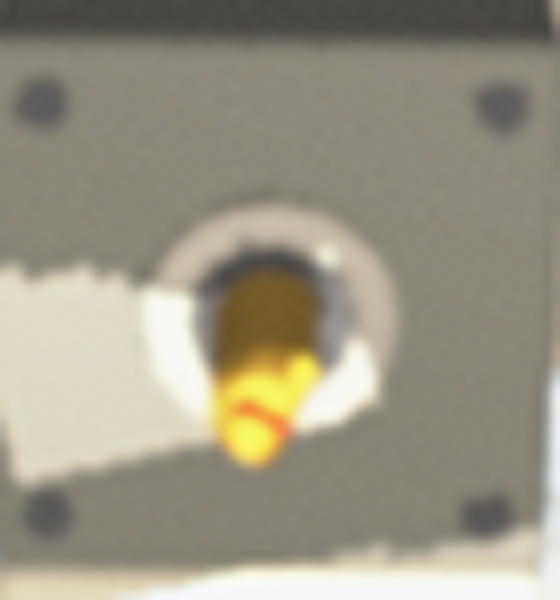

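The crop shows the shaft's lit top near (258,420), with a red line from (238,405) to (290,435) pointing right and down. The ring centre is near (271,320), and the screws are at (42,105), (502,107), (48,513) and (488,515).

```bash
python3 - <<'E'
from h import *
d=dict(np.load("w3.npz")); u0,v0=283-35,261-50
o=lambda l,z:onplane(d,np.array(l)/8+[u0-.45,v0-.45],z)
s=o([(42,105),(502,107),(48,513),(488,515)],.06); print("screws",s.round(4),s.mean(0).round(4))
print("rail yaw", [np.degrees(np.arctan2(*(s[b]-s[a])[1::-1])).round(1) for a,b in((0,1),(2,3),(2,0),(3,1))])
print("ring",o([(271,320)],.061).round(4),"topc",o([(258,420)],.0865).round(4))
c=d["color"].astype(int); m=(c[:,:,0]-c[:,:,1]>90)&(c[:,:,0]>140)&(c[:,:,2]<110)
m[:v0+45]=0;m[v0+60:]=0;m[:,:u0+24]=0;m[:,u0+42:]=0
ys,xs=np.nonzero(m);print(np.c_[xs,ys].tolist())
P=onplane(d,np.c_[xs,ys],.0865)[:,:2]; w=(c[ys,xs,0]-c[ys,xs,1]); mu=np.average(P,0,w); ev,E=np.linalg.eigh(np.cov(P.T,aweights=w)); print("red",mu.round(4),ev,np.degrees(np.arctan2(E[1,1],E[0,1])))
e=o([(238,405),(290,435)],.0865);print(e.round(4),np.degrees(np.arctan2(*(e[1]-e[0])[1::-1])))
E
```

```text
screws [[ 0.5047  0.0264  0.06  ]
 [ 0.5566  0.0132  0.06  ]
 [ 0.4911 -0.025   0.06  ]
 [ 0.5434 -0.0383  0.06  ]] [ 0.524  -0.0059  0.06  ]
rail yaw [np.float64(-14.3), np.float64(-14.3), np.float64(75.2), np.float64(75.6)]
ring [[ 0.524  -0.0061  0.061 ]] topc [[ 0.5227 -0.006   0.0865]]
[[278, 262], [279, 262], [282, 263], [282, 264], [283, 264]]
red [ 0.5236 -0.0061] [1.12437358e-07 4.41847503e-06] 140.07341977720327
[[ 0.521  -0.0037  0.0865]
 [ 0.5257 -0.0086  0.0865]] -46.532636173631765
```

Call:
{"name": "apply_moves", "arguments": {"steps": [[[0,0,0],[-4,0,0],6],[[0,0,0],[-4,0,1],6],[[0,0,0],[-4,0,1.5],6],[[0,0,0],[0,0,1.3],6],[[0,0,0],[0,0,0],6],[[0,0,0],[0,0,0],6]]}}

```text
t: 5.9
position: [0.5084, -0.077, 0.132]
eef_rot: [0.787, 0.616, 0.0, 0.0]
contact_force: [0.1, -0.7, -0.3]
gripper_width: 0.633
finger_force: 0.0
```

```bash
python3 - <<'E'
from h import *
d=cap("wrist"); np.savez("w4.npz",**{k:d[k] for k in["color","range_z","wc","K","dist"]})
print(np.round(d["s"]["position"],4),np.round(d["s"]["eef_rot"],4))
p=np.linalg.inv(d["wc"])@[.524,-.006,.0865,1]; uv=cv2.projectPoints(p[None,:3],np.zeros(3),np.zeros(3),d["K"],np.array(d["dist"],float))[0].ravel(); print(uv)
u,v=uv.astype(int); print(u,v); save(d,"w4.png",(u-25,v-25,u+25,v+25),12)
c=d["color"].astype(int); m=(c[:,:,0]-c[:,:,1]>80)&(c[:,:,0]>120)&(c[:,:,2]<120); M=np.zeros_like(m); M[v-15:v+15,u-15:u+15]=1; m&=M
ys,xs=np.nonzero(m);print(np.c_[xs,ys].tolist())
P=onplane(d,np.c_[xs,ys],.0865)[:,:2]; w=(c[ys,xs,0]-c[ys,xs,1]); print(np.average(P,0,w).round(4)); ev,E=np.linalg.eigh(np.cov(P.T,aweights=w)); print(np.degrees(np.arctan2(E[1,1],E[0,1])))
E
```

```text
[ 0.5084 -0.077   0.132 ] [7.875e-01 6.163e-01 2.000e-04 1.000e-04]
[279.33326968 124.48128493]
279 124
[[274, 123], [275, 123], [276, 123], [277, 123], [274, 124], [275, 124], [276, 124], [277, 124], [278, 124], [277, 125], [278, 125], [279, 125], [280, 125], [281, 125], [279, 126], [280, 126], [281, 126], [282, 126], [281, 127], [282, 127]]
[ 0.5232 -0.0059]
142.4742662764618
```

View pics/w4.png

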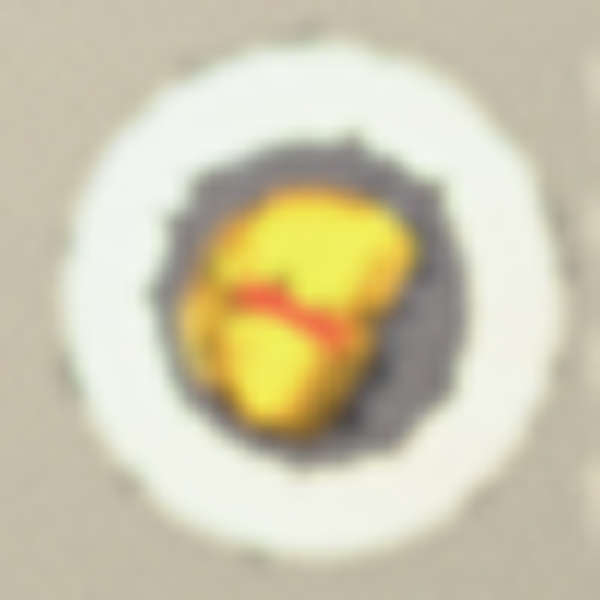

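The shaft, seen straight down, has its flat facing right and down. The red line runs from (238,297) to (348,340), so the flat's yaw is about -38°, and the ring centre is (313,300). Now to the knob.

Call:
{"name": "apply_moves", "arguments": {"steps": [[[0,0,0],[3.3,-1.7,-1.5],6],[[0,0,0],[4.3,-2.1,-1.5],5],[[0,0,0],[4.3,-2.1,-1],4],[[0,0,0],[4.3,-2.1,-1],4],[[0,0,0],[4.3,-2.2,0],4],[[0,0,0],[4.3,-2.2,0],4],[[0,0,0],[4.2,-2.2,0],4],[[0,0,0],[4.0,-2.1,0],4]]}}

```text
t: 6.95
position: [0.425, 0.2851, 0.1827]
eef_rot: [0.787, 0.616, 0.001, 0.0]
contact_force: [1.2, -0.1, 0.9]
gripper_width: 0.421
finger_force: 0.0
```

Call:
{"name": "apply_moves", "arguments": {"steps": [[[0,0,-10],[0,0,0],4],[[0,0,-10],[0,0,0],4],[[0,0,-10],[0,0,0],4],[[0,0,-10],[0,0,0],4],[[0,0,-10],[0,0,0],4],[[0,0,-10],[0,0,0],4],[[0,0,-10],[0,0,0],4],[[0,0,-10],[0,0,0],4],[[0,0,-10],[0,0,0],4],[[0,0,-9],[0,0,0],4]]}}

```text
t: 8.2
position: [0.4255, 0.2835, 0.1825]
eef_rot: [0.04, 0.999, 0.0, 0.001]
contact_force: [-0.4, 0.7, 0.2]
gripper_width: 0.419
finger_force: 0.0
```

Call:
{"name": "apply_moves", "arguments": {"steps": [[[0,0,0],[0,0,0],4],[[0,0,0],[0,0,0],4]]}}

```text
t: 8.45
position: [0.4256, 0.283, 0.1821]
eef_rot: [0.044, 0.999, 0.0, 0.0]
contact_force: [-0.9, -0.5, -0.7]
gripper_width: 0.422
finger_force: 0.0
```

```bash
python3 - <<'E'
from h import *
d=cap("wrist"); np.savez("w5.npz",**{k:d[k] for k in["color","range_z","wc","K","dist"]})
s=d["s"];print(np.round(s["position"],4),np.round(s["eef_rot"],4),np.round(s["joints"],2)); Rm=R.from_quat(s["eef_rot"]).as_matrix()
print("tool x yaw",np.degrees(np.arctan2(Rm[1,0],Rm[0,0])))
p=np.linalg.inv(d["wc"])@[.426,.284,.043,1]; uv=cv2.projectPoints(p[None,:3],np.zeros(3),np.zeros(3),d["K"],np.array(d["dist"],float))[0].ravel(); print(uv)
u,v=uv.astype(int); save(d,"w5.png",(u-50,v-50,u+50,v+50),6)
v2,u2=np.mgrid[v-50:v+50,u-50:u+50].reshape(2,-1)
P=(rays(d,np.c_[u2,v2])*d["range_z"][v2,u2][:,None])@d["wc"][:3,:3].T+d["wc"][:3,3]
near=np.hypot(P[:,0]-.426,P[:,1]-.284)<.04
for z0,z1 in((.013,.023),(.038,.048)):
    Q=P[near&(P[:,2]>z0)&(P[:,2]<z1)][:,:2]; print(len(Q),cv2.minAreaRect((Q*1000).astype(np.float32)))
E
```

```text
[0.4256 0.283  0.1821] [4.44e-02 9.99e-01 2.00e-04 3.00e-04] [ 0.48 -0.17  1.99  0.    1.32 -1.  ]
tool x yaw 174.91516995152304
[283.40806818 195.70481728]
915 ((422.7270812988281, 285.0390930175781), (45.869300842285156, 44.36901092529297), 85.0201416015625)
538 ((424.2061767578125, 285.28167724609375), (13.189332962036133, 42.266902923583984), 84.71793365478516)
```

View pics/w5.png

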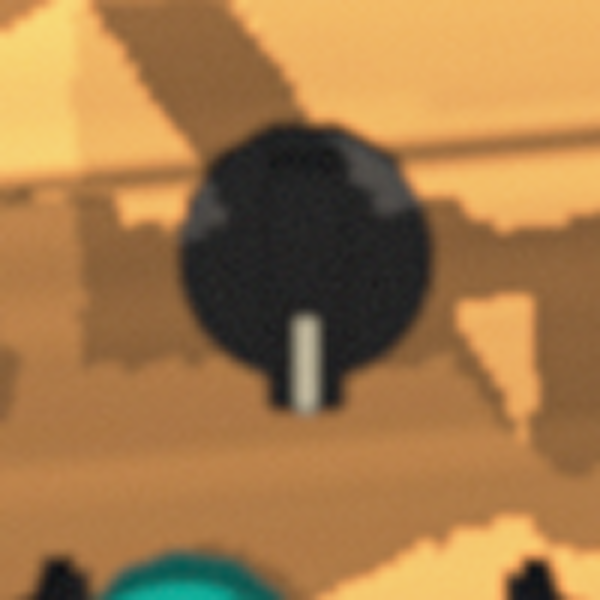

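The knob is centred at (305,250) in the crop. Its white line points image-down, which is world +x, and the tool is aligned with the bar. Descend and grip.

Call:
{"name": "apply_moves", "arguments": {"steps": [[[0,0,0],[0.13,0.18,4],4],[[0,0,0],[0,0,4],4],[[0,0,0],[0,0,4],4],[[0,0,0],[0,0,3],4],[[0,0,0],[0,0,1.2],4],[[0,0,0],[0,0,0],4],[[0,0,0],[0,0,0],1],[[0,0,0],[0,0,0],1],[[0,0,0],[0,0,0],1],[[0,0,0],[0,0,0],1]], "newtons": 40}}

```text
t: 9.75
position: [0.4247, 0.2846, 0.0201]
eef_rot: [0.044, 0.999, 0.0, 0.0]
contact_force: [-0.8, -0.2, 1.6]
gripper_width: 0.144
finger_force: 40.0
```

Call:
{"name": "apply_moves", "arguments": {"steps": [[[0,0,0],[0,0,0],0.5],[[0,0,0],[0,0,0],0.5]]}}

```text
t: 10.0
position: [0.4247, 0.2846, 0.02]
eef_rot: [0.044, 0.999, 0.0, 0.0]
contact_force: [-0.5, -0.3, 2.3]
gripper_width: 0.145
finger_force: 40.0
```

Call:
{"name": "apply_moves", "arguments": {"steps": [[[0,0,0],[0,0,-2],0.5],[[0,0,0],[0,0,-4],0.5],[[0,0,0],[0,0,-4],0.5],[[0,0,0],[0,0,-4],0.5],[[0,0,9],[0,0,0],0.5],[[0,0,8],[0,0,0],0.5],[[0,0,8],[0,0,0],0.5],[[0,0,8],[0,0,0],0.5]]}}

```text
t: 11.0
position: [0.4241, 0.2842, 0.159]
eef_rot: [0.328, 0.945, -0.0, -0.0]
contact_force: [0.4, 1.0, -0.2]
gripper_width: 0.146
finger_force: 40.0
```

Call:
{"name": "apply_moves", "arguments": {"steps": [[[0,0,0],[-2.5,-1.6,0],0.5],[[0,0,0],[-3.6,-2.35,0],0.5],[[0,0,0],[-3.6,-2.35,0],0.5],[[0,0,0],[-3.6,-2.35,0],0.5],[[0,0,0],[-3.6,-2.35,0],0.5],[[0,0,0],[-3.6,-2.35,0],0.5],[[0,0,0],[-3.6,-2.35,0],0.5],[[0,0,0],[-1.6,-1.0,0],0.5],[[0,0,0],[0,0,0],0.5],[[0,0,0],[0,0,0],0.5]]}}

```text
t: 12.25
position: [0.5237, -0.0044, 0.1593]
eef_rot: [0.325, 0.946, 0.0, -0.0]
contact_force: [-0.2, -0.6, 0.1]
gripper_width: 0.147
finger_force: 40.0
```

```bash
python3 - <<'E'
from h import *
d=cap("wrist"); b=cap("side"); a=cap("scene")
s=d["s"];print(np.round(s["position"],4)); Rm=R.from_quat(s["eef_rot"]).as_matrix()
print("yaw",np.degrees(np.arctan2(Rm[1,0],Rm[0,0])))
print("shift cm",100*Rm.T@(np.array([.524,-.006,s["position"][2]])-s["position"]))
A=d["color"][150:350,180:380]; 
px=lambda q:cv2.projectPoints((np.linalg.inv(q["wc"])@[.524,-.006,.09,1])[None,:3],np.zeros(3),np.zeros(3),q["K"],np.array(q["dist"],float))[0].ravel().astype(int)
c=[cv2.resize(A,(400,400),interpolation=2)]
for q in(b,a):
    u,v=px(q); print(u,v); c.append(cv2.resize(q["color"][v-40:v+40,u-20:u+20],(200,400),interpolation=2))
cv2.imwrite("pics/w6.png",np.hstack(c)[:,:,::-1])
E
```

```text
[ 0.5237 -0.0044  0.1593]
yaw 142.04659751808862
shift cm [-1.24731767e-01 -1.07214152e-01 -1.22408138e-04]
288 223
297 198
```

View pics/w6.png

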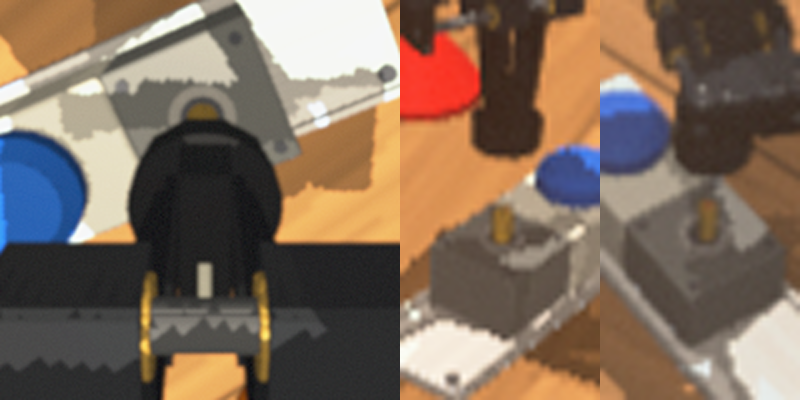

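The picture shows the knob held squarely with the shaft just below it, visible at (203,110) in the wrist panel. I'll make small corrections, then descend.

Call:
{"name": "apply_moves", "arguments": {"steps": [[[0,0,1.5],[-0.12,-0.11,2],0.5],[[0,0,0],[0,0,2],0.5],[[0,0,0],[0,0,0.8],0.5],[[0,0,0],[0,0,0],0.5],[[0,0,0],[0,0,0.4],0.5],[[0,0,0],[0,0,0.3],0.5],[[0,0,0],[0,0,0],0.5]]}}

```text
t: 13.28
position: [0.5244, -0.007, 0.1047]
eef_rot: [0.338, 0.941, -0.0, 0.0]
contact_force: [-0.9, 0.4, -0.2]
gripper_width: 0.143
finger_force: 40.0
```

Call:
{"name": "apply_moves", "arguments": {"steps": [[[0,0,0],[0,0,0.3],0.5],[[0,0,0],[0,0,0.3],0.5],[[0,0,0],[0,0,0],0.5]]}}

```text
t: 13.65
position: [0.5241, -0.007, 0.0983]
eef_rot: [0.338, 0.941, -0.0, -0.0]
contact_force: [0.4, 0.4, -0.2]
gripper_width: 0.142
finger_force: 40.0
```

Call:
{"name": "apply_moves", "arguments": {"steps": [[[0,0,0],[0,0,0.4],0.5],[[0,0,0],[0,0,0.3],0.5],[[0,0,0],[0,0,0.2],0.5],[[0,0,0],[0,0,0],0.5]]}}

```text
t: 14.15
position: [0.5244, -0.007, 0.09]
eef_rot: [0.338, 0.941, -0.0, -0.0]
contact_force: [-1.7, -0.5, 3.8]
gripper_width: 0.143
finger_force: 40.0
```

Contact came where expected, at full insertion. Now press.

Call:
{"name": "apply_moves", "arguments": {"steps": [[[0,0,0],[0,0,0.3],0.5],[[0,0,0],[0,0,0.3],0.5],[[0,0,0],[0,0,0],0.5]], "newtons": 50}}

```text
t: 14.52
position: [0.5248, -0.007, 0.0848]
eef_rot: [0.338, 0.941, 0.0, 0.0]
contact_force: [-4.3, 0.5, 9.3]
gripper_width: 0.144
finger_force: 50.0
```

Call:
{"name": "apply_moves", "arguments": {"steps": [[[0,0,0],[0,0,0.2],0.5],[[0,0,0],[0,0,0.1],0.5],[[0,0,0],[0,0,0],0.5],[[0,0,0],[0,0,0],0.5]]}}

```text
t: 15.02
position: [0.5251, -0.007, 0.0841]
eef_rot: [0.338, 0.941, -0.0, 0.0]
contact_force: [-9.6, 1.2, 20.0]
gripper_width: 0.147
finger_force: 50.0
```

Call:
{"name": "apply_moves", "arguments": {"steps": [[[0,0,0],[0.08,-0.07,0],0.5],[[0,0,0],[0,0,0],0.5],[[0,0,0],[0,0,0],0.5]]}}

```text
t: 15.4
position: [0.5249, -0.0071, 0.0842]
eef_rot: [0.338, 0.941, 0.0, 0.001]
contact_force: [-6.3, 1.0, 17.6]
gripper_width: 0.144
finger_force: 50.0
```

```bash
python3 - <<'E'
from h import *
c=[]
for n in("side","scene"):
    q=cap(n); u,v=cv2.projectPoints((np.linalg.inv(q["wc"])@[.524,-.006,.07,1])[None,:3],np.zeros(3),np.zeros(3),q["K"],np.array(q["dist"],float))[0].ravel().astype(int)
    c.append(cv2.resize(q["color"][v-40:v+40,u-40:u+40],(400,400),interpolation=2))
cv2.imwrite("pics/w7.png",np.hstack(c)[:,:,::-1]); s=arm.read_state(); print(np.round(s["contact_force"],1),np.round(s["position"],4),s["t"])
E
```

```text
[-6.4  1.1 16.8] [ 0.5249 -0.007   0.0842] 15.5
```

View pics/w7.png

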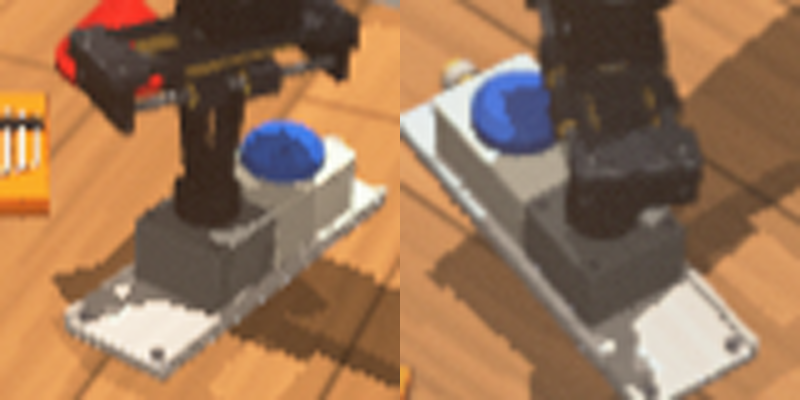

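Both views show the knob seated low on the block, the block flush with the head, and nothing else moved. I'll add a little more press for margin, then hand in.

Call:
{"name": "apply_moves", "arguments": {"steps": [[[0,0,0],[0.08,-0.07,0.2],0.5],[[0,0,0],[0,0,0],0.5],[[0,0,0],[0,0,0],0.5],[[0,0,0],[0,0,0],0.5]]}}

```text
t: 16.0
position: [0.525, -0.0071, 0.084]
eef_rot: [0.338, 0.941, 0.001, 0.002]
contact_force: [-7.2, 1.3, 24.1]
gripper_width: 0.142
finger_force: 50.0
```

```bash
python3 -c "
from workcell import workorder; print(workorder.hand_in())"
```

```text
the job is handed in; nothing more can be done
None
```

The job is handed in at 16 s on the robot's clock: the valve block is flush and the black knob is fully home on the D-shaft. The arm is still gripping the knob and pressing it down at about 24 N, well above the 10 N the sprung shaft needs. The judging result was not shown.

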